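# Offer up a pull-off head in the bonding template

### The job

We are bonding the next pull-off test head. Swing the template's hold-down arm aside by a quarter turn or so to clear the window, then take the clean pull head (threaded stud up) out of the parts tray, carry it over the resin tubs and the cup without disturbing them, and lower its square plate into the template's square window without knocking the template; leave the other parts where they are. Stop and finish there still holding it by the stud: level, centred and square in the window with a clear gap all round, hovering about 6 mm above the concrete and touching neither concrete nor template, so that I can run the resin in underneath.

Things in the scene. Friction and masses are not known exactly. Their poses are not given: they have to be found in the camera images.
- pull_head: clean steel pull head: plate 50 x 50 x 10 mm, on its centre a vertical round stud of 20 mm diameter that ends 42 mm above the plate's underside (full width from 16 mm up); about 0.23 kg. Stands stud up in one of the tray's three compartments (which one varies). Origin: centre of the plate's underside; x, y square to the plate's sides, z up the stud
- tray: shallow grey parts tray 83 x 245 x 20 mm with walls and floor 3 mm thick, fixed on the worktop, three compartments (about 77 mm square inside, 80 mm apart) in a row along its own y. Besides the clean pull head they hold one used head and one mortar cube. Origin: centre of its underside, on the worktop
- used_head: used pull head, 57 x 50 x 50 mm, lying on its stud with torn concrete on its face, in another compartment of the tray; leave it. Origin: centre of its underside
- mortar_cube: 40 mm grey mortar cube in another compartment of the tray; leave it. Origin: centre of its underside
- template: bonding template fixed on the concrete slab at the robot's right: aluminium plate 150 (x) x 130 (y) x 10 mm on 4 mm feet, its top 14 mm above the concrete, with a 62 x 62 mm window through it. Its edges are 55 mm to -x and 95 mm to +x of the window's centre; corner screws rise 10 mm above it. Origin: at point window; x points from the window to the arm's post, z up
- window (a point): centre of the template's square window at the height of the concrete surface (z = 0 here is the concrete); axes along the window's sides, z up
- pivot (a point): on the vertical axis of the hold-down arm, 70 mm from the window's centre along the template's +x, 65 mm above the concrete; the post's top with its screw ends 79 mm above the concrete
- hold_arm (a joint): angle of the hold-down arm (rad): 0 = from its post straight across the window's centre (template -x); grows counter-clockwise from above, the free end going to template -y, to a stop at 1.9. Starts at 0 to 0.35; stays where left (friction under 1 N at the knob). Bar 20 mm wide, 60 to 70 mm above the concrete; a press screw on it, 70 mm from the pivot, hangs down to 46 mm
- hold_knob (a point): the black round grip knob standing upright at the arm's free end, 112 mm from the pivot axis: 22 mm diameter, 36 mm tall (70 to 106 mm above the concrete, on top of the bar). This point is on its axis, 21 mm above the bar's top
- resin_a: screw-lid tub, 68 mm diameter, 70 mm tall, standing between tray and template; origin: centre of its underside
- resin_b: smaller screw-lid tub, 58 mm diameter, 60 mm tall, standing between tray and template; origin: centre of its underside
- mixing_cup: empty light mixing cup, 60 mm diameter, 64 mm tall, standing between tray and template; origin: centre of its underside
- slab_head: used pull head, 57 x 50 x 50 mm, lying on the concrete slab to the right of the template; leave it. Origin: centre of its underside

How it is judged:
By the outcome, as a careful person would: the job done as asked, in the order asked, and still so for the second after the job is handed in, while the arm keeps its last pose, push and grip.
It also fails if it takes over 64 s, if anything falls off the work surface, if the arm or the gripper's body presses on something with over 40 N, if the wrist force passes 120 N, or if a joint passes its speed limit or range.

### The arm

A 7-joint arm with a two-finger parallel gripper is mounted at the origin on a cart in front of the work surface, level with it; the furniture and walls round the work are solid. World frame = base frame: x ahead of the robot, y to its left, z up, the work surface at z = 0. Lengths are in m, angles in rad, forces in N, time in s.
With the tool pointing down it reaches from about 0.35 to 0.775 m from the base axis. Payload 3.1 kg.
Tool frame: the origin (TCP) lies on the centre line of the jaws, within the pads' length; the fingertips stand 17 mm ahead of it and the grasp point (between the pads) lies 2 mm behind it; z points along the fingers, y is the line along which they close (so a half turn about z gives the same grasp; the last joint's range is limited). The gripper opens to 85 mm and grips with 20 to 120 N. Pads are 22 mm wide; open, the fingers measure 114 mm over their backs; the gripper's body (76 mm by 85 mm) begins 54 mm behind the grasp point. The pads swing forward as they close: fully open they stand 13 mm farther back than shut.
Start: joints at [-1.255, 0.311, 0.014, 1.512, -0.004, 1.319, -0.027], TCP at [0.193, 0.515, 0.248] pointing down, gripper open.
Joint ranges: [-2.7, 2.7], [-0.3, 1.91], [-1.27, 1.3], [0.12, 2.57], [-1.44, 4.58], [0.2, 2.03], [-3.05, 3.05]. Speed limits (rad/s): [2.79, 2.79, 3.14, 3.14, 3.14, 3.14, 3.14].

### API

Orientations are given as [roll, pitch, yaw] about the fixed x, y, z axes, in that order (R = Rz(yaw) Ry(pitch) Rx(roll)).
In Python, from station import get_state, grab_frame, calibration, sign_off gives the robot as it stands.
- The arm moves only by the tool step_arm, never from a script. Its argument "steps" is one flat list of numbers, 4 for each row, row after row: the shift along the tool's x, y, z in mm, then the turn about the tool's z in rad. In form: [x, y, z, yaw, x, y, z, yaw, ...]. A call has 1 to 20 rows; each row shifts and turns the commanded pose from where the row before left it, along the tool's axes as they then stand; what a row does not reach is not made up. A row lasts 1/8 s, in which the tool goes at most 62.5 mm and 10.7 degrees, less where a joint would pass 70% of its speed; a pose out of reach is approached as far as the arm can. A call with a gripper value outside its range is refused whole. "grip" is the opening, from -1 (shut) to 1 (fully open), set as the call begins (left out, the last holds). The fingers move at their own pace and stop on an object; "newtons" is the grip in N (left out, the last holds). Time passes only in rows, so rows that do not move let the fingers close. It gives the time, the measured TCP pose, the force, the opening and the grip force at its end, in the units of the state.
- get_state(): the state, without advancing time (a new reading comes with each control period).
- grab_frame(name): name is "side" or "top"; returns the picture (480x640x3 uint8, blue, green, red); there is no depth.
- calibration(name): a dict with "camera_matrix" (3x3 intrinsics, pixels), "view" (4x4, takes a point from world to camera coordinates). Camera axes: x right, y down, z forward; pixel columns grow to the right and rows downward; lengths in m; the calibration is good to about 2 mm. A picture is of the moment at which its call begins. calibration takes no time and is no camera call.
- sign_off(): hands the job in; it is judged then, once.
The state is a dict: "time": time; "joint_pos": joint angles; "dq": joint speeds; "joint_torque": joint torques, N m; "eef_pos": TCP position; "orientation": TCP orientation; "force": force on the tool from outside, world axes, zero at the start; "ft_torque": the same for the moment, N m; "gripper_width": finger opening in m; "grasp_force": force on a finger pad.
Only numpy, scipy, OpenCV 4.12 (cv2) and the standard library are available. Lean on these libraries where they do the work, as an engineer would, in place of code of your own. Each camera call takes 0.05 s, during which the arm holds its last target. There are 200 camera calls.

## Working session

There is one attempt and no reset: what is moved stays moved. The work goes in short steps, Python scripts to look and compute and a tool call to move; the robot and the scene stay as the last step left them, time stands still between calls to the robot, and variables do not carry over. Pictures are saved under pics/ and viewed, at most 12 in all, crops included, and the job is handed in when it is done.

Besides the shell and the picture viewer there is one more tool, called after ">>>" in YAML: its name, and indented under it one key for each argument. step_arm: Moves the arm, as the interface text tells. Its arguments: {"type":"object","properties":{"steps":{"type":"array"},"grip":{"type":"number"},"newtons":{"type":"number"}},"required":["steps"]}

```bash
mkdir -p pics; python3 - <<'E'
from station import *
import cv2,numpy as np
np.set_printoptions(precision=4,suppress=True)
print(get_state())
for n in("side","top"):
    c=calibration(n);print(n,c["camera_matrix"],c["view"])
    f=grab_frame(n);cv2.imwrite(f"pics/{n}0.png",f)
E
```

```text
{'time': 0.0, 'joint_pos': array([-1.2547,  0.3118,  0.014 ,  1.5131, -0.0044,  1.3192, -0.0272]), 'dq': array([ 0.0009, -0.0004, -0.0004, -0.0005, -0.001 ,  0.001 , -0.0007]), 'joint_torque': array([ -0.0002, -37.9914,   0.1458, -23.0595,   0.0122,   0.0135,
        -0.    ]), 'eef_pos': array([0.1924, 0.5145, 0.2472]), 'orientation': array([-3.1392,  0.0001,  2.7839]), 'force': array([ 0.2431, -0.238 , -0.6186]), 'ft_torque': array([-0.015 , -0.0292, -0.0037]), 'grasp_force': 0.0, 'gripper_width': 0.08533093742034453}
side [[572.4038   0.     323.5804]
 [  0.     572.4038 242.4206]
 [  0.       0.       1.    ]] [[ 0.9829 -0.184   0.0056 -0.4672]
 [-0.0999 -0.5589 -0.8232  0.0924]
 [ 0.1546  0.8086 -0.5677  1.5211]
 [ 0.      0.      0.      1.    ]]
top [[447.5762   0.     322.8844]
 [  0.     447.5762 236.0946]
 [  0.       0.       1.    ]] [[-0.0265 -0.9992 -0.0298 -0.0287]
 [-0.9932  0.0297 -0.1122  0.478 ]
 [ 0.113   0.0266 -0.9932  1.0152]
 [ 0.      0.      0.      1.    ]]
```

View pics/top0.png

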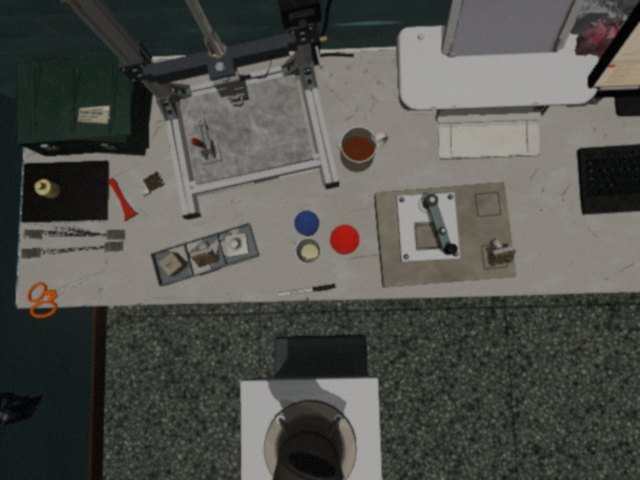

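View pics/side0.png

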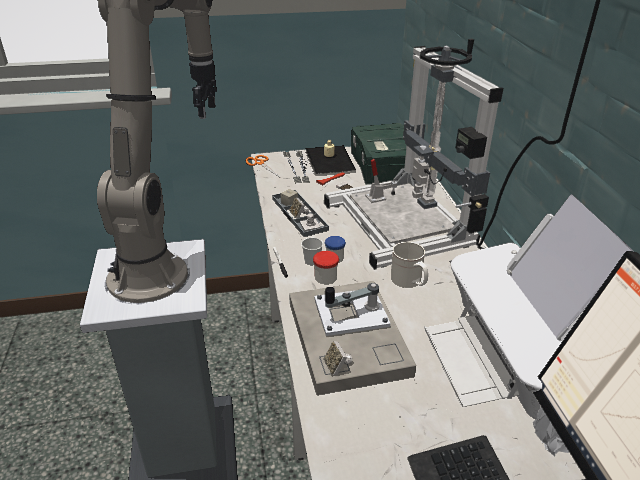

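The top view shows the tray at (205,255) with the clean head in the right compartment (235,243). The template window is near (427,235), the arm's post at (430,200) and the knob at (450,249). Next I'll zoom in.

```bash
python3 - <<'E'
import cv2,numpy as np
t=cv2.imread("pics/top0.png");s=cv2.imread("pics/side0.png")
z=lambda i,x,y,w,h,k:cv2.resize(i[y:y+h,x:x+w],None,fx=k,fy=k,interpolation=cv2.INTER_CUBIC)
a=np.hstack([z(t,205,220,60,45,6.6667),z(t,390,180,90,68,400/90)[:300]])
b=np.hstack([z(s,270,185,70,52,400/70)[:295],z(s,300,270,100,74,4)[:295]])
cv2.imwrite("pics/z0.png",np.vstack([a,b]))
E
```

```text
(no output)
```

View pics/z0.png

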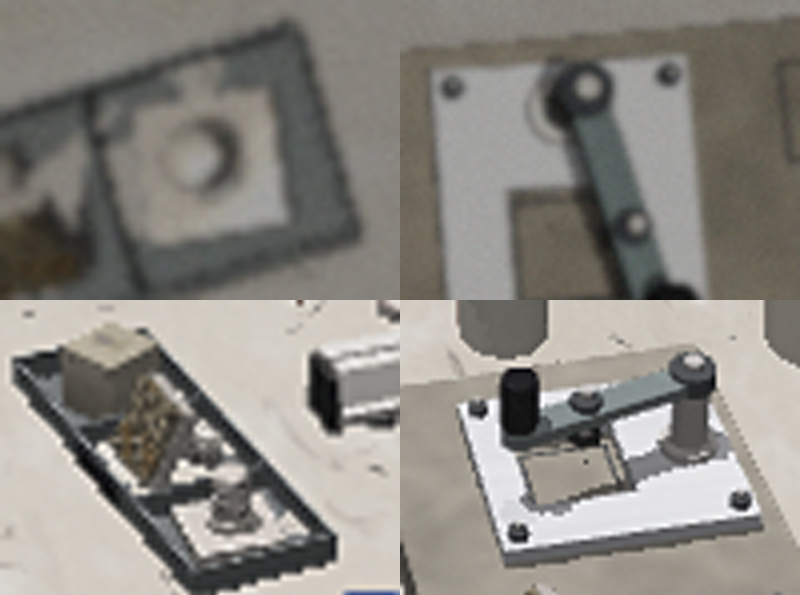

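Zoom readings (full-image pixels):
- **Stud top:** about (234.6,243.6) in the top view.
- **Post top:** (432.1,199.6) in the top view and (373,285.5) in the side view.
- **Knob top:** (329.8,288) in the side view.

Next step is triangulation.

```bash
cat >h.py <<'E'
from station import *
import cv2,numpy as np
np.set_printoptions(precision=4,suppress=True)
C={n:calibration(n) for n in("side","top")}
def ray(n,p):
    K,V=C[n]["camera_matrix"],C[n]["view"];R=V[:3,:3]
    d=R.T@np.linalg.inv(K)@[p[0],p[1],1.];return -R.T@V[:3,3],d/np.linalg.norm(d)
def onz(n,p,z):
    o,d=ray(n,p);return o+d*(z-o[2])/d[2]
def tri(pt,ps):
    (a,d),(b,e)=ray("top",pt),ray("side",ps)
    s=np.linalg.lstsq(np.c_[d,-e],b-a,rcond=None)[0]
    p,q=a+d*s[0],b+e*s[1];return (p+q)/2,np.linalg.norm(p-q)
def proj(n,P):
    V=C[n]["view"];c=V[:3,:3]@P+V[:3,3];u=C[n]["camera_matrix"]@c;return u[:2]/u[2]
def blob(mask,x,y,w,h):
    m=np.zeros_like(mask);m[y:y+h,x:x+w]=mask[y:y+h,x:x+w]
    k,l,st,ce=cv2.connectedComponentsWithStats(m);i=1+np.argmax(st[1:,4]);return (l==i).astype(np.uint8),st[i],ce[i]
E
python3 - <<'E'
from h import *
t=cv2.imread("pics/top0.png");s=cv2.imread("pics/side0.png")
print("post",tri((432.1,199.6),(373,285.5)))
g=t.max(2)
m,st,ce=blob((g<45).astype(np.uint8),435,235,30,30);print("knob dark top",st,ce)
m2,st2,ce2=blob((s.max(2)<45).astype(np.uint8),320,280,20,35);print("knob side",st2,ce2)
m,st,ce=blob((g>165).astype(np.uint8),392,185,75,85);r=cv2.minAreaRect(max(cv2.findContours(m,0,2)[0],key=cv2.contourArea));print("tmpl",r,cv2.boxPoints(r))
for z in(.03,.04,.05,.06):
    q=np.array([onz("top",p,z+.014) for p in cv2.boxPoints(r)]);print(z,np.linalg.norm(np.roll(q,-1,0)-q,axis=1),q.mean(0))
print("stud",onz("top",(234.6,243.6),.045))
c=[onz("top",(205+x/6.667,220+y/6.667),.013) for x,y in((105,125),(270,90),(290,215),(140,245))];c=np.array(c)
print(c,c.mean(0),np.linalg.norm(np.roll(c,-1,0)-c,axis=1))
hsv=cv2.cvtColor(t,cv2.COLOR_BGR2HSV)
m=((hsv[...,1]>20)&0|((g<115)&(g>0))).astype(np.uint8)
m,st,ce=blob(m,145,215,120,75);r=cv2.minAreaRect(np.argwhere(m)[:,::-1].astype(np.float32));b=cv2.boxPoints(r)
q=np.array([onz("top",p,.02) for p in b]);print("tray",q,q.mean(0),np.linalg.norm(np.roll(q,-1,0)-q,axis=1))
for col,(lo,hi) in dict(red=((0,150,80),(8,255,255)),blue=((100,120,50),(130,255,255))).items():
    m,st,ce=blob(cv2.inRange(hsv,lo,hi),280,200,90,70);print(col,onz("top",ce,.065),st)
print("cup",onz("top",(308,251),.064))
E
```

```text
post (array([ 0.5378, -0.2791,  0.1165]), np.float64(0.000248422579534408))
knob dark top [443 243  14  12 110] [449.7    248.7364]
knob side [325 287  10  17 138] [329.5 295. ]
tmpl ((449.1000061035156, 210.70001220703125), (0.4472135603427887, 2.2360680103302), 63.43495178222656) [[448.  211. ]
 [450.  210. ]
 [450.2 210.4]
 [448.2 211.4]]
0.03 [0.0051 0.001  0.0051 0.001 ] [ 0.5247 -0.3323  0.044 ]
0.04 [0.0051 0.001  0.0051 0.001 ] [ 0.5231 -0.3298  0.054 ]
0.05 [0.005 0.001 0.005 0.001] [ 0.5215 -0.3272  0.064 ]
0.06 [0.005 0.001 0.005 0.001] [ 0.5198 -0.3246  0.074 ]
stud [0.4636 0.1604 0.045 ]
[[0.4794 0.2007 0.013 ]
 [0.4902 0.1416 0.013 ]
 [0.4454 0.1348 0.013 ]
 [0.4363 0.1882 0.013 ]] [0.4628 0.1663 0.013 ] [0.0601 0.0453 0.0542 0.0449]
tray [[0.4502 0.3719 0.02  ]
 [0.5183 0.1303 0.02  ]
 [0.4335 0.1049 0.02  ]
 [0.3662 0.3443 0.02  ]] [0.4421 0.2379 0.02  ] [0.251  0.0885 0.2486 0.0885]
red [ 0.4646 -0.0909  0.065 ] [330 225  29  29 646]
blue [ 0.5042 -0.007   0.065 ] [296 212  22  23 401]
cup [ 0.4402 -0.009   0.064 ]
```

```bash
cat >>h.py <<'E'
def edge(n,img,P,Q,nrm,half=5,N=40,trim=.12,sgn=1):
    """sub-pixel straight edge near pixel segment P-Q; returns 2 refined points (median-robust line)"""
    P,Q=np.array(P,float),np.array(Q,float);d=(Q-P)/np.linalg.norm(Q-P);m=np.array([-d[1],d[0]])
    g=cv2.GaussianBlur(img.max(2).astype(np.float32),(0,0),.7);pts=[]
    for a in np.linspace(trim,1-trim,N):
        o=np.arange(-half,half+.01,.1);X=P+a*(Q-P)+o[:,None]*m
        v=cv2.remap(g,X[:,0].astype(np.float32)[None],X[:,1].astype(np.float32)[None],cv2.INTER_LINEAR)[0]
        w=np.abs(np.gradient(v));i=w.argmax();s=slice(max(0,i-10),i+11);pts.append(P+a*(Q-P)+m*(o[s]*w[s]).sum()/w[s].sum())
    vx,vy,x,y=cv2.fitLine(np.array(pts,np.float32),cv2.DIST_HUBER,0,.01,.01).ravel();r=np.abs((np.array(pts)-[x,y])@[-vy,vx])
    return np.array([vx,vy]),np.array([x,y]),np.median(r)
def corners(n,img,c,**k):
    L=[edge(n,img,c[i],c[(i+1)%4],None,**k) for i in range(4)];out=[]
    for i in range(4):
        (d,p,_),(e,q,_)=L[i-1],L[i];s=np.linalg.solve(np.c_[d,-e],q-p);out.append(p+d*s[0])
    return np.array(out),[l[2] for l in L]
E
python3 - <<'E'
from h import *
t=cv2.imread("pics/top0.png")
c,r=corners("top",t,[(397.2,195),(455,192.3),(459,259),(400,262)],half=3);print("tmpl px",c,r)
for z in(.035,.04):
    q=np.array([onz("top",p,z+.014) for p in c]);L=np.roll(q,-1,0)-q;print(z,np.linalg.norm(L,axis=1),np.arctan2(L[:,1],L[:,0]),q.mean(0))
h,r=corners("top",t,[(221,238.5),(245.5,233.5),(248.5,252),(226,256.5)],half=2.5);print("plate px",h,r)
q=np.array([onz("top",p,.013) for p in h]);L=np.roll(q,-1,0)-q;print(np.linalg.norm(L,axis=1),np.arctan2(L[:,1],L[:,0]),q.mean(0))
print("knob",onz("top",(449.7,248.7),.13))
s=cv2.imread("pics/side0.png")
z=lambda i,x,y,w,h,k:cv2.resize(i[y:y+h,x:x+w],None,fx=k,fy=k,interpolation=cv2.INTER_NEAREST)
cv2.imwrite("pics/z1.png",np.vstack([np.hstack([z(t,215,225,40,30,10),z(t,430,228,40,30,10)]),np.hstack([z(s,295,205,40,30,10),z(t,395,225,40,30,10)])]))
E
```

```text
tmpl px [[396.8355 195.11  ]
 [454.7168 193.974 ]
 [458.5855 258.1393]
 [401.5392 260.9295]] [np.float64(0.9354785813721049), np.float64(0.5541667632475038), np.float64(0.17917370203827893), np.float64(0.15853239529052693)]
0.035 [0.1315 0.1465 0.1277 0.1509] [-1.5834  3.141   1.5916  0.0249] [ 0.4886 -0.2812  0.049 ]
0.04 [0.1308 0.1458 0.127  0.1501] [-1.5834  3.141   1.5916  0.0249] [ 0.4879 -0.2801  0.054 ]
plate px [[219.1611 237.1296]
 [244.8428 233.7805]
 [247.4637 252.8732]
 [224.4559 257.0088]] [np.float64(0.8037953721180995), np.float64(0.16719491919023238), np.float64(0.15176173953894107), np.float64(0.1548592674107375)]
[0.0616 0.0459 0.0553 0.0492] [-1.4706 -3.0127  1.7199  0.2581] [0.4632 0.1692 0.013 ]
knob [ 0.4311 -0.3068  0.13  ]
```

View pics/z1.png

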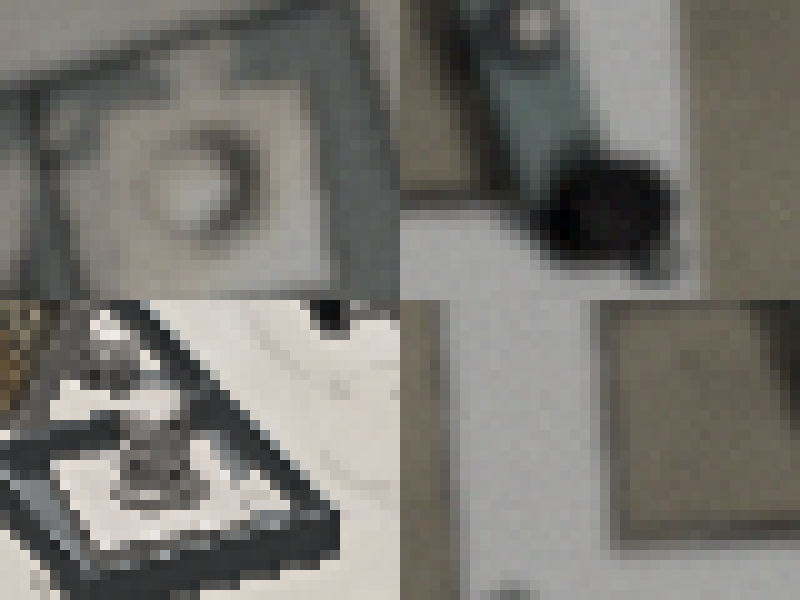

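The views agree: stud about (0.464,0.160), post (0.538,-0.279), knob (0.431,-0.307), concrete about z=0.0375, arm angle about 0.23. I'll write a small helper for tool-frame shifts, then go to the knob.

```bash
cat >>h.py <<'E'
from scipy.spatial.transform import Rotation
def go(*targets,yaw=None):
    """tool-frame shift (mm) from measured pose through xyz targets, no turning; then tool turn to world yaw"""
    s=get_state();p=s["eef_pos"];R=Rotation.from_euler("xyz",s["orientation"]).as_matrix()
    for t in targets: t=np.array(t);print("shift mm",np.round(R.T@(t-p)*1000,1),"len",round(np.linalg.norm(t-p)*1000));p=t
    if yaw is not None: print("tool turn",round(-(yaw-s["orientation"][2]),3))
E
python3 -c "
from h import *
go((.45,.15,.25),(.431,-.307,.21),yaw=.254)"
```

```text
shift mm [-369.  -251.3   -2.1] len 446
shift mm [-142.2 -434.6   41. ] len 459
tool turn 2.53
```

>>> step_arm:
  steps: [-37,-25,0,0,-37,-25,0,0,-37,-25,0,0,-37,-25,0,0,-37,-25,0,0,-37,-25,0,0,-37,-25,0,0,-37,-25,0,0,-37,-25,0,0,-37,-25,0,0,-14,-43,3,0,-14,-43,3,0,-14,-43,3,0,-14,-43,3,0,-14,-43,3,0,-14,-43,3,0,-14,-43,3,0,-14,-43,3,0,-14,-43,3,0,-14,-43,3,0]
  grip: 0.2

```text
time: 2.6
eef_pos: [0.432, -0.3013, 0.2178]
orientation: [3.141, -0.001, 2.784]
force: [1.1, -0.6, 0.1]
gripper_width: 0.051
grasp_force: 0.0
```

>>> step_arm:
  steps: [0,0,0,0.18,0,0,0,0.18,0,0,0,0.18,0,0,0,0.18,0,0,0,0.18,0,0,0,0.18,0,0,0,0.18,0,0,0,0.18,0,0,0,0.18,0,0,0,0.18,0,0,0,0.18,0,0,0,0.18,0,0,0,0.18,0,0,0,0.18,0,0,0,0]

```text
time: 4.47
eef_pos: [0.4321, -0.3, 0.2178]
orientation: [-3.141, 0.001, 0.266]
force: [0.4, 0.3, 0.1]
gripper_width: 0.0517
grasp_force: 0.0
```

```bash
python3 - <<'E'
from h import *
s=get_state();print(s["time"],s["eef_pos"],s["orientation"],s["gripper_width"],s["joint_pos"],s["force"])
go((.431,-.307,.165),(.431,-.307,.132),yaw=.254)
for n in("top","side"):cv2.imwrite(f"pics/{n}1.png",grab_frame(n))
E
```

```text
4.475 [ 0.4321 -0.3     0.2178] [-3.141   0.0011  0.2661] 0.051663612641509704 [-0.2848  0.5125  1.2405  1.6559 -0.4963  1.3369 -0.2681] [0.3691 0.2705 0.1091]
shift mm [-2.8  6.5 52.8] len 53
shift mm [ 0.  0. 33.] len 33
tool turn 0.012
```

>>> step_arm:
  steps: [-3,6.5,15,0.01,0,0,15,0,0,0,15,0,0,0,13,0,0,0,0,0]

```text
time: 5.2
eef_pos: [0.4304, -0.3066, 0.1589]
orientation: [-3.14, 0.002, 0.254]
force: [-0.5, -0.0, -0.4]
gripper_width: 0.0513
grasp_force: 0.0
```

```bash
python3 - <<'E'
from h import *
f=grab_frame("top");g=grab_frame("side");s=get_state();print(s["eef_pos"],s["joint_pos"])
print(proj("top",s["eef_pos"]),proj("side",s["eef_pos"]))
z=lambda i,x,y,w,h,k:cv2.resize(i[y:y+h,x:x+w],None,fx=k,fy=k,interpolation=cv2.INTER_CUBIC)
cv2.imwrite("pics/z2.png",np.hstack([z(f,400,190,100,80,4),z(g,280,230,100,80,4)]))
E
```

```text
[ 0.4311 -0.3075  0.1604] [-0.231   0.5724  1.1851  1.7308 -0.5616  1.2288 -0.2192]
[453.8967 247.4175] [330.0016 283.3271]
```

View pics/z2.png

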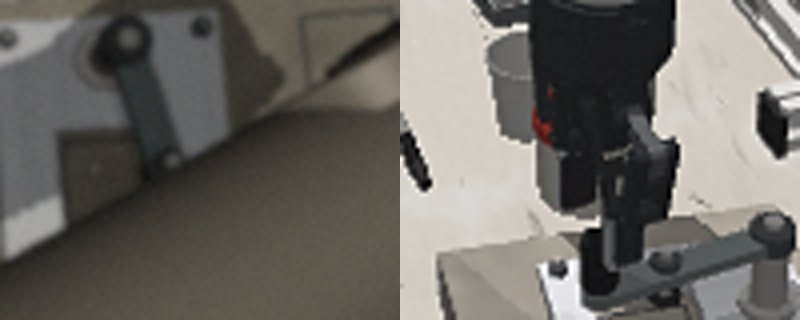

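The side view has the near finger (zoom (622,262)) offset from the knob (597,265) about as expected for its place in the gripper. So it's aligned, and I'll descend and grip lightly.

>>> step_arm:
  steps: [0,0,10,0,0,0,10,0,0,0,6,0,0,0,0,0]

```text
time: 5.8
eef_pos: [0.4307, -0.3071, 0.1336]
orientation: [-3.141, 0.001, 0.254]
force: [-1.0, -0.6, 1.1]
gripper_width: 0.0513
grasp_force: 0.0
```

>>> step_arm:
  steps: [0,0,0,0,0,0,0,0,0,0,0,0,0,0,0,0,0,0,0,0,0,0,0,0]
  grip: -0.6
  newtons: 20

```text
time: 6.55
eef_pos: [0.4312, -0.3077, 0.1347]
orientation: [3.141, -0.0, 0.254]
force: [0.9, -0.8, 3.5]
gripper_width: 0.0217
grasp_force: 21.9
```

>>> step_arm:
  steps: [0.56,11.2,0,-0.1,0.56,11.2,0,-0.1,0.56,11.2,0,-0.1,0.56,11.2,0,-0.1,0.56,11.2,0,-0.1,0.56,11.2,0,-0.1,0.56,11.2,0,-0.1]

```text
time: 7.42
eef_pos: [0.4751, -0.3707, 0.1347]
orientation: [3.142, -0.001, 0.957]
force: [-0.2, 1.3, 4.6]
gripper_width: 0.0214
grasp_force: 22.2
```

>>> step_arm:
  steps: [0.56,11.2,0,-0.1,0.56,11.2,0,-0.1,0.56,11.2,0,-0.1,0.56,11.2,0,-0.1,0.56,11.2,0,-0.1,0.56,11.2,0,-0.1,0.56,11.2,0,-0.1,0.56,11.2,0,-0.1,0,0,0,0,0,0,0,0]

```text
time: 8.68
eef_pos: [0.5601, -0.3887, 0.1347]
orientation: [3.141, -0.002, 1.754]
force: [-1.6, 1.8, 5.3]
gripper_width: 0.0215
grasp_force: 22.2
```

>>> step_arm:
  steps: [0,0,0,0,0,0,0,0,0,0,0,0,0,0,0,0]
  grip: 0.2

```text
time: 9.18
eef_pos: [0.5599, -0.3896, 0.134]
orientation: [-3.141, -0.0, 1.754]
force: [0.5, 0.8, 0.3]
gripper_width: 0.0512
grasp_force: 0.0
```

```bash
python3 - <<'E'
from h import *
s=get_state();print(s["joint_pos"])
p=s["eef_pos"];a=np.arctan2(-(p[1]+.2791),-(p[0]-.5378));print(a,np.hypot(p[0]-.5378,p[1]+.2791))
go((p[0],p[1],.25),(.53,-.25,.28),(.464,.160,.28),(.464,.160,.07),yaw=1.71)
E
```

```text
[ 0.2002  0.7351  0.6865  1.2818 -0.4594  1.2813  1.0697]
1.7680905939361415 0.11264682724294753
shift mm [   0.   -0. -116.] len 116
shift mm [142.7  -4.  -30. ] len 146
shift mm [415.2   9.6   0.1] len 415
shift mm [ -0.    0.1 210. ] len 210
tool turn 0.044
```

The arm is swung to about 1.75 rad. Now I lift and travel to above the tray, with the opening at about 45 mm.

>>> step_arm:
  steps: [0,0,-20,0,0,0,-40,0,0,0,-40,0,0,0,-20,0,35,-1,-5,0,36,-1,-5,0,36,-1,0,0,36,-1,0,0,41,1,0,0,41,1,0,0,41,1,0,0,42,1,0,0,42,1,0,0,42,1,0,0,42,1,0,0,42,1,0,0,41,1,0,0,41,1,0,0]
  grip: 0.05

```text
time: 11.42
eef_pos: [0.4641, 0.1613, 0.2646]
orientation: [3.141, -0.0, 1.753]
force: [0.8, 0.5, 0.3]
gripper_width: 0.0448
grasp_force: 0.0
```

>>> step_arm:
  steps: [0,0,30,0.022,0,0,40,0.022,0,0,40,0,0,0,30,0,0,0,20,0,0,0,0,0,0,0,0,0]

```text
time: 12.3
eef_pos: [0.4651, 0.1603, 0.1052]
orientation: [3.14, -0.0, 1.71]
force: [0.1, -0.9, 0.9]
gripper_width: 0.045
grasp_force: 0.0
```

```bash
python3 - <<'E'
from h import *
f=grab_frame("top");g=grab_frame("side");s=get_state();print(s["eef_pos"],s["orientation"],s["joint_pos"],s["gripper_width"])
cv2.imwrite("pics/top3.png",f);cv2.imwrite("pics/side3.png",g)
print(proj("side",s["eef_pos"]),proj("side",np.array([.464,.160,.045])))
go((.464,.16,.07),yaw=1.71)
z=lambda i,x,y,w,h,k:cv2.resize(i[y:y+h,x:x+w],None,fx=k,fy=k,interpolation=cv2.INTER_CUBIC)
cv2.imwrite("pics/z3.png",np.hstack([z(f,390,180,80,90,5),z(g,270,150,80,90,5)]))
E
```

```text
[0.4654 0.1605 0.1056] [ 3.139  -0.0008  1.7098] [-0.8129  0.3595  0.5585  1.885  -0.2305  0.9579 -0.011 ] 0.0447719340448487
[310.2572 197.4169] [309.9777 215.2826]
shift mm [-0.4 -1.6 35.6] len 36
tool turn -0.0
```

View pics/z3.png

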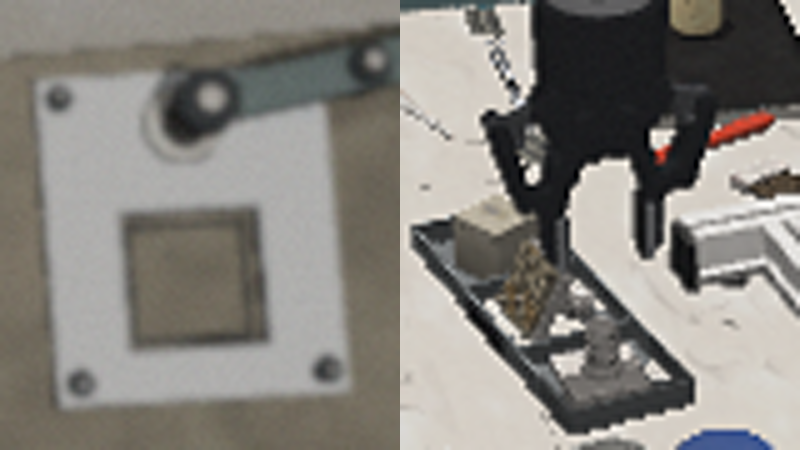

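The fingers straddle the stud in the side view, with centre x about 602 against the stud at 604. Descending now and gripping at 60 N.

>>> step_arm:
  steps: [0,-1,20,0,0,0,20,0,0,0,15,0,0,0,10,0,0,0,0,0,0,0,0,0]

```text
time: 13.15
eef_pos: [0.464, 0.1602, 0.0398]
orientation: [3.14, -0.0, 1.71]
force: [0.4, 0.0, 0.5]
gripper_width: 0.0446
grasp_force: 0.0
```

>>> step_arm:
  steps: [0,0,0,0,0,0,0,0,0,0,0,0,0,0,0,0,0,0,0,0,0,0,0,0]
  grip: -0.8
  newtons: 60

```text
time: 13.9
eef_pos: [0.4643, 0.1604, 0.0402]
orientation: [3.14, -0.001, 1.71]
force: [-0.9, 0.9, 5.6]
gripper_width: 0.0182
grasp_force: 58.7
```

```bash
python3 - <<'E'
from h import *
s=get_state();print(s["eef_pos"],s["orientation"],s["force"])
f=cv2.imread("pics/top3.png")
def rep(c,h,half,nm):
    c=np.array([(390+x/5,180+y/5) for x,y in c])
    k,r=corners("top",f,c,half=half,trim=.15)
    q=np.array([onz("top",p,h) for p in k]);L=np.roll(q,-1,0)-q
    print(nm,k.round(2).tolist(),np.round(r,2));print(np.linalg.norm(L,axis=1),(np.arctan2(L[:,1],L[:,0])+np.pi/4)%(np.pi/2)-np.pi/4,q,q.mean(0))
rep([(120,213),(258,207),(270,338),(130,348)],.0515,2,"win")
rep([(38,78),(323,66),(350,385),(60,408)],.0515,2.5,"tmpl")
for k,(u,v) in dict(tl=(59,97),bl=(81,383),br=(327,369)).items():print("screw",k,onz("top",(390+u/5,180+v/5),.0615))
E
```

```text
[0.4643 0.1604 0.0402] [ 3.1396 -0.0006  1.7098] [-0.9259  0.8552  5.5773]
win [[413.05999755859375, 221.86000061035156], [441.0199890136719, 220.66000366210938], [443.9700012207031, 247.97000122070312], [415.8699951171875, 249.86000061035156]] [0.21 0.15 0.13 0.16]
[0.063  0.0622 0.063  0.0638] [0.0126 0.05   0.0387 0.0496] [[ 0.5005 -0.248   0.0515]
 [ 0.5013 -0.311   0.0515]
 [ 0.4392 -0.3141  0.0515]
 [ 0.4368 -0.2511  0.0515]] [ 0.4694 -0.281   0.0515]
tmpl [[396.79998779296875, 195.75999450683594], [453.9100036621094, 192.33999633789062], [459.8999938964844, 257.94000244140625], [401.69000244140625, 261.1099853515625]] [0.77 0.28 0.14 0.16]
[0.1298 0.1497 0.13   0.1494] [0.0285 0.0298 0.0264 0.0283] [[ 0.5617 -0.214   0.0515]
 [ 0.5654 -0.3437  0.0515]
 [ 0.4158 -0.3482  0.0515]
 [ 0.4124 -0.2182  0.0515]] [ 0.4888 -0.281   0.0515]
screw tl [ 0.551  -0.2235  0.0615]
screw bl [ 0.4216 -0.2272  0.0615]
screw br [ 0.4247 -0.3361  0.0615]
```

>>> step_arm:
  steps: [0,0,-3,0,0,0,-6,0,0,0,-12,0,0,0,-25,0,0,0,-35,0,0,0,-40,0,0,0,-40,0,0,0,-15,0,0,0,0,0,0,0,0,0]

```text
time: 15.15
eef_pos: [0.462, 0.1598, 0.2135]
orientation: [-3.138, 0.001, 1.71]
force: [0.2, -0.8, -2.2]
gripper_width: 0.0178
grasp_force: 58.8
```

```bash
python3 - <<'E'
from h import *
g=grab_frame("side");s=get_state();print(s["eef_pos"],s["orientation"],s["joint_pos"],s["gripper_width"],s["grasp_force"],s["force"])
cv2.imwrite("pics/side4.png",g);u,v=proj("side",s["eef_pos"]);print(u,v)
x,y=int(u)-30,int(v)-20
a=cv2.resize(g[y:y+60,x:x+60],None,fx=6.6667,fy=6.6667,interpolation=cv2.INTER_CUBIC)
g3=cv2.imread("pics/side3.png");b=cv2.resize(g3[275:350,305:405],None,fx=4,fy=4,interpolation=cv2.INTER_CUBIC)
b=np.vstack([b,np.zeros((100,400,3),np.uint8)]);cv2.imwrite("pics/z4.png",np.hstack([a,b]));print(x,y)
go((.466,-.05,.2),(.4688,-.2812,.2),yaw=1.71-.14+.028)
E
```

```text
[0.462  0.1598 0.2134] [-3.1377  0.0012  1.7099] [-0.8646  0.2335  0.598   1.7446 -0.139   1.2102 -0.0904] 0.01764307031858607 58.77641558647156 [-0.0136  0.0886 -1.8988]
308.80596395572735 164.19222767310896
278 144
shift mm [-208.3  -25.1   13.7] len 210
shift mm [-229.4  -29.3    0.4] len 231
tool turn 0.112
```

View pics/z4.png

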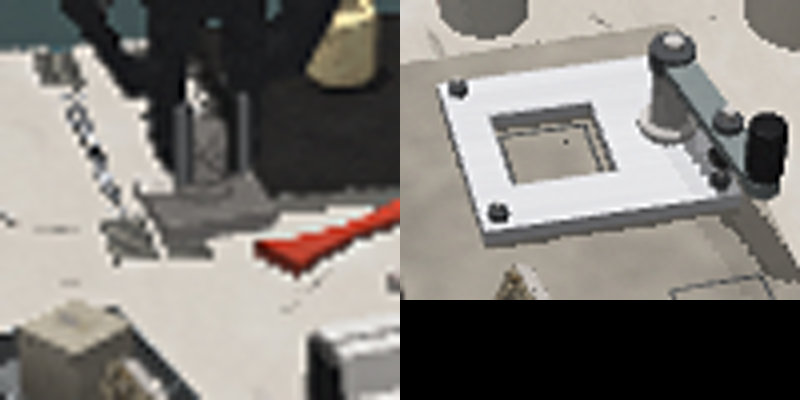

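The head hangs from the stud about level, with its plate near zoom (205,225). The template in the side view gives points for triangulating height.

```bash
python3 - <<'E'
from h import *
T=lambda u,v:(390+u/5,180+v/5)
S=lambda u,v:(305+(u-400)/4,275+v/4)
g=cv2.imread("pics/side3.png");f=cv2.imread("pics/top3.png")
print("screws",tri(T(81,383),S(458,87)),tri(T(327,369),S(498,211)))
cs,r=corners("side",g,[S(*p) for p in((492,118),(592,104),(616,170),(514,183))],half=2,trim=.15);print(r,cs)
ct=[(413.06,221.86),(441.02,220.66),(443.97,247.97),(415.87,249.86)] # +x+y, +x-y, -x-y, -x+y
for a,b in zip((3,0,1,2),range(4)):print("win",tri(ct[a],cs[b]))
t=np.array([(396.8,195.8),(453.9,192.3),(459.9,257.9),(401.7,261.1)])
print("tmpl -x+y",tri(t[3],S(438,90)),"-x-y",tri(t[2],S(487,234)))
w=np.array([onz("side",p,.0515) for p in cs]);print(w,w.mean(0))
E
```

```text
screws (array([ 0.4221, -0.2278,  0.0578]), np.float64(0.0006187062958584352)) (array([ 0.4252, -0.3372,  0.0575]), np.float64(0.00042303385392071415))
[np.float64(0.09959920033976094), np.float64(0.10391884556650913), np.float64(0.08231325585884525), np.float64(0.060779338175662445)] [[326.7525 303.6344]
 [352.2648 299.9917]
 [359.0381 317.0205]
 [332.4177 320.9995]]
win (array([ 0.4362, -0.2507,  0.0535]), np.float64(0.0008446313250106614))
win (array([ 0.4994, -0.2476,  0.0528]), np.float64(0.001855508902746494))
win (array([ 0.5005, -0.3103,  0.0538]), np.float64(0.0010081718483888156))
win (array([ 0.4379, -0.3132,  0.0543]), np.float64(0.0020598845078447577))
tmpl -x+y (array([ 0.4122, -0.2185,  0.0493]), np.float64(0.0006201993478589564)) -x-y (array([ 0.4165, -0.3482,  0.0517]), np.float64(0.0011745096275815544))
[[ 0.4362 -0.2484  0.0515]
 [ 0.4988 -0.2462  0.0515]
 [ 0.5006 -0.3079  0.0515]
 [ 0.4375 -0.3102  0.0515]] [ 0.4683 -0.2782  0.0515]
```

>>> step_arm:
  steps: [-20,-2,1,0.01,-35,-3,2,0.01,-40,-4,2,0.01,-40,-4,2,0.01,-40,-4,2,0.01,-40,-4,2,0.01,-40,-4,1,0.01,-40,-4,1,0.01,-40,-4,0,0.01,-40,-4,0,0.01,-35,-4,0,0.01,-28,-4,0,0,0,0,0,0,0,0,0,0]

```text
time: 16.95
eef_pos: [0.454, -0.2796, 0.2016]
orientation: [-3.14, -0.001, 1.599]
force: [-0.9, 0.0, -2.3]
gripper_width: 0.0177
grasp_force: 58.8
```

```bash
python3 - <<'E'
from h import *
s=get_state();print(s["time"],s["eef_pos"],s["orientation"],s["joint_pos"],s["gripper_width"])
go((.4688,-.2812,.12),yaw=1.598)
E
```

```text
16.95 [ 0.454  -0.2796  0.2016] [-3.1404 -0.0014  1.5989] [-0.0967  0.3867  0.8263  1.6547 -0.2986  1.2339  0.8213] 0.01768229382684152
shift mm [-2.2 14.8 81.6] len 83
tool turn 0.001
```

>>> step_arm:
  steps: [-1,7,0,0,-1,8,20,0,0,0,30,0,0,0,25,0,0,0,20,0,0,0,0,0,0,0,0,0]

```text
time: 17.82
eef_pos: [0.4704, -0.2813, 0.1073]
orientation: [3.141, 0.0, 1.601]
force: [0.1, 1.0, -1.5]
gripper_width: 0.0179
grasp_force: 58.8
```

```bash
python3 - <<'E'
from h import *
g=grab_frame("side");s=get_state();print(s["eef_pos"],s["orientation"],s["force"])
cv2.imwrite("pics/side5.png",g);cv2.imwrite("pics/top5.png",grab_frame("top"))
cv2.imwrite("pics/z5.png",cv2.resize(g[260:350,300:420],None,fx=6.6667,fy=6.6667,interpolation=cv2.INTER_CUBIC))
E
```

```text
[ 0.4707 -0.2816  0.1079] [3.1404 0.0009 1.6005] [-0.3319  0.3321 -0.9713]
```

View pics/z5.png

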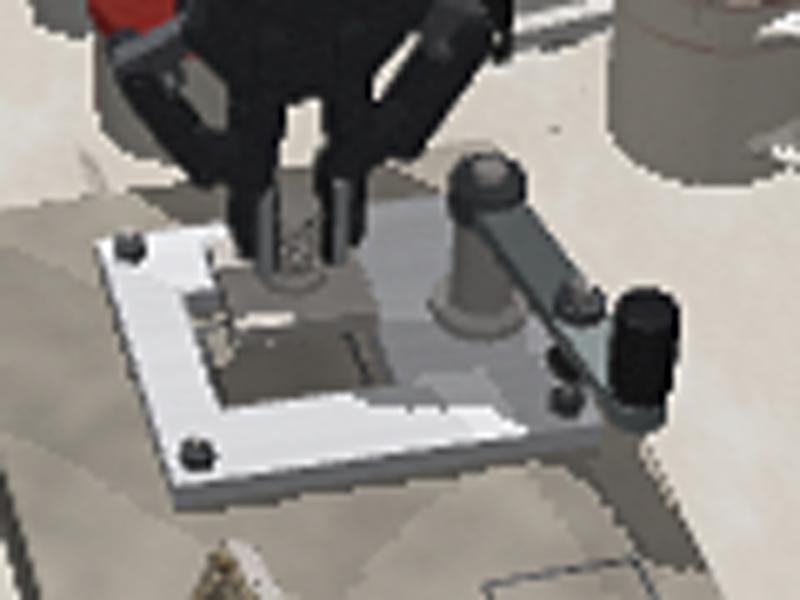

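The plate hovers above the window, front-right top corner near zoom (383,312) and front-left near (233,325). I'll project the predicted corners and compare.

```bash
python3 - <<'E'
from h import *
g=cv2.imread("pics/side5.png");s=get_state();p=s["eef_pos"]
Z=lambda q:(np.array(q)-[300,260])*6.6667
def sq(c,h,z,yaw):return [np.array([c[0]+np.cos(yaw)*a-np.sin(yaw)*b,c[1]+np.sin(yaw)*a+np.cos(yaw)*b,z]) for a,b in((-h,h),(h,h),(h,-h),(-h,-h))]
for nm,dz in(("top",.0272),("bot",.0372)):print(nm,[Z(proj("side",q)).round(0).tolist() for q in sq(p,.025,p[2]-dz,.028)])
a=cv2.resize(g[290:325,320:367],None,fx=17,fy=17,interpolation=cv2.INTER_CUBIC)
a=cv2.convertScaleAbs(a.astype(np.float32),alpha=1.8,beta=-100)
cv2.imwrite("pics/z6.png",a)
E
```

```text
top [[209.0, 240.0], [347.0, 222.0], [384.0, 313.0], [241.0, 333.0]]
bot [[208.0, 262.0], [346.0, 244.0], [383.0, 336.0], [241.0, 356.0]]
```

View pics/z6.png

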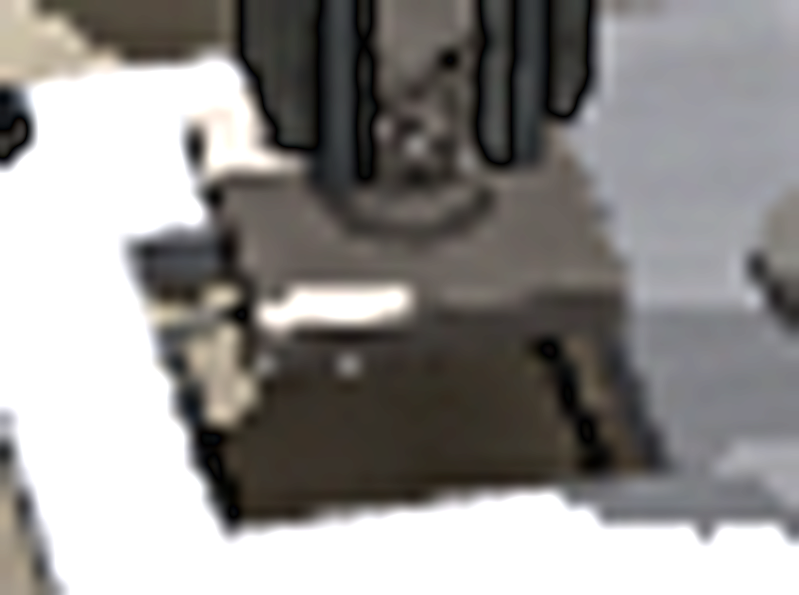

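Shadow and sun patches blur the plate's edges. Its silhouette matches the predicted yaw within a few hundredths and sits about 2 mm to -x of the prediction, which puts it near the window's centre. I'll lower partway with a small correction and measure the gaps there.

>>> step_arm:
  steps: [0,-1,5,0,0,0,5,0,0,0,4,0,0,0,4,0,0,0,3,0,0,0,2,0,0,0,0,0,0,0,0,0]

```text
time: 18.92
eef_pos: [0.469, -0.2815, 0.0844]
orientation: [3.141, 0.0, 1.6]
force: [0.3, 0.3, -2.0]
gripper_width: 0.0181
grasp_force: 58.8
```

```bash
python3 - <<'E'
from h import *
F=[grab_frame("side") for _ in range(4)];g=np.mean(F,0);s=get_state();print(s["time"],s["eef_pos"],s["orientation"],s["force"])
np.save("side6.npy",g);cv2.imwrite("pics/side6.png",g)
a=cv2.resize(g[285:335,318:378].astype(np.uint8),None,fx=12,fy=12,interpolation=cv2.INTER_CUBIC)
a=(255*(a/255.)**.6).astype(np.uint8);cv2.imwrite("pics/z7.png",a)
p=s["eef_pos"]
def sq(c,h,z,yaw):return [np.array([c[0]+np.cos(yaw)*a-np.sin(yaw)*b,c[1]+np.sin(yaw)*a+np.cos(yaw)*b,z]) for a,b in((-h,h),(h,h),(h,-h),(-h,-h))]
Z=lambda q:((np.array(q)-[318,285])*12).round(0).tolist()
print("plate top pred",[Z(proj("side",q)) for q in sq(p,.025,p[2]-.0272,.028)])
print("win",[Z(q) for q in ((326.75,303.63),(352.26,299.99),(359.04,317.02),(332.42,321.0))])
E
```

```text
19.125 [ 0.469  -0.2814  0.0844] [3.1413 0.0001 1.5999] [-0.321   0.2439 -1.7591]
plate top pred [[149.0, 226.0], [396.0, 192.0], [461.0, 358.0], [207.0, 394.0]]
win [[105.0, 224.0], [411.0, 180.0], [492.0, 384.0], [173.0, 432.0]][ WARN:0@2.859] global loadsave.cpp:1063 imwrite_ Unsupported depth image for selected encoder is fallbacked to CV_8U.
```

View pics/z7.png

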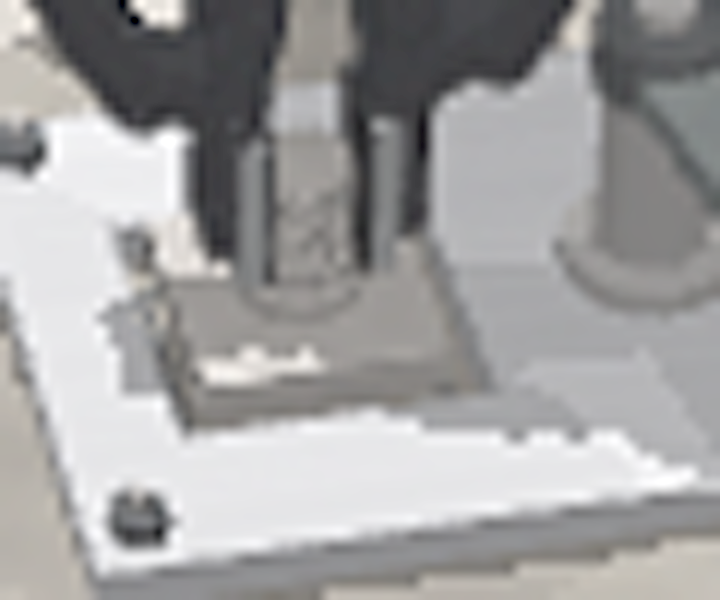

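The plate sits inside the window in the side view: left edge near x≈172 at y=330 against the window edge at 140. The right side needs a profile, so I'll check pixel rows and columns.

```bash
python3 - <<'E'
from h import *
g=np.load("side6.npy");b=cv2.imread("pics/side3.png")
print("cols",list(range(326,362)))
for v in(309,311,313,315):print(v,g[v,326:362].mean(1).astype(int).tolist())
print("rows 306..324")
for u in(336,340,344,348,352):print(u,g[306:325,u].mean(1).astype(int).tolist())
t=cv2.imread("pics/top5.png");print(proj("top",np.array([.469,-.2814,.05])))
E
```

```text
cols [326, 327, 328, 329, 330, 331, 332, 333, 334, 335, 336, 337, 338, 339, 340, 341, 342, 343, 344, 345, 346, 347, 348, 349, 350, 351, 352, 353, 354, 355, 356, 357, 358, 359, 360, 361]
309 [219, 221, 203, 116, 94, 73, 107, 109, 108, 108, 109, 101, 79, 99, 113, 104, 107, 107, 102, 115, 105, 80, 110, 110, 109, 110, 110, 115, 85, 84, 124, 130, 128, 128, 127, 127]
311 [137, 120, 126, 137, 80, 146, 69, 112, 112, 111, 111, 110, 111, 101, 85, 92, 90, 89, 89, 96, 113, 113, 112, 110, 109, 109, 112, 112, 110, 84, 82, 124, 131, 130, 130, 130]
313 [226, 141, 124, 129, 101, 77, 73, 81, 113, 111, 107, 106, 116, 116, 108, 110, 108, 117, 109, 112, 112, 113, 113, 112, 113, 112, 113, 112, 112, 98, 85, 90, 125, 127, 127, 126]
315 [218, 225, 130, 125, 123, 68, 62, 73, 138, 210, 207, 204, 201, 200, 202, 203, 207, 215, 177, 122, 111, 104, 92, 89, 85, 88, 89, 88, 90, 90, 88, 84, 92, 127, 127, 126]
rows 306..324
336 [60, 199, 105, 109, 109, 111, 110, 107, 114, 207, 217, 84, 91, 84, 95, 226, 220, 217, 219]
340 [49, 36, 45, 113, 87, 85, 111, 108, 124, 202, 141, 92, 87, 81, 159, 223, 219, 218, 218]
344 [112, 101, 76, 102, 97, 89, 111, 109, 123, 177, 92, 90, 81, 93, 227, 220, 217, 218, 218]
348 [20, 46, 99, 110, 111, 112, 113, 113, 114, 92, 90, 84, 85, 193, 223, 219, 218, 218, 220]
352 [114, 112, 111, 110, 111, 112, 111, 113, 119, 89, 87, 86, 94, 136, 229, 221, 218, 218, 218]
[428.4995 235.2956]
```

Plate and window edges agree: x gaps are about equal (2.8 and 3.0 px), the yaw matches within about 0.02 rad, and the underside is about 9.7 mm above the concrete. I'll lower 3.7 mm and settle.

>>> step_arm:
  steps: [-0.5,0,1.5,0,0,0,1.2,0,0,0,1,0,0,0,0,0,0,0,0,0,0,0,0,0,0,0,0,0]

```text
time: 20.0
eef_pos: [0.469, -0.2819, 0.0806]
orientation: [3.141, 0.0, 1.6]
force: [-1.1, -0.5, -2.0]
gripper_width: 0.018
grasp_force: 58.8
```

```bash
python3 - <<'E'
from h import *
g=np.mean([grab_frame("side") for _ in range(4)],0);s=get_state();print(s["time"],s["eef_pos"],s["orientation"],s["force"],s["ft_torque"])
np.save("side7.npy",g)
for v in(311,313,315):print(v,g[v,326:362].mean(1).astype(int).tolist())
print("rows 306..324")
for u in(336,340,344,348,352):print(u,g[306:325,u].mean(1).astype(int).tolist())
a=cv2.resize(g[260:350,300:420].astype(np.uint8),None,fx=6.6667,fy=6.6667,interpolation=cv2.INTER_CUBIC);cv2.imwrite("pics/z8.png",a)
E
```

```text
20.2 [ 0.4689 -0.2819  0.0806] [ 3.1415 -0.      1.5999] [-0.4641 -1.131  -1.8949] [-0.0416 -0.0192  0.0197]
311 [127, 119, 124, 137, 82, 111, 87, 110, 110, 109, 110, 112, 98, 87, 98, 106, 112, 113, 111, 103, 89, 91, 111, 110, 110, 109, 111, 113, 86, 82, 82, 124, 131, 130, 130, 130]
313 [141, 123, 127, 130, 104, 77, 71, 116, 113, 110, 109, 109, 109, 110, 111, 102, 104, 96, 102, 112, 114, 113, 112, 110, 108, 109, 111, 111, 116, 87, 84, 90, 125, 127, 127, 126]
315 [224, 129, 122, 127, 124, 68, 52, 65, 114, 111, 106, 115, 116, 116, 116, 118, 120, 109, 110, 111, 113, 113, 114, 113, 113, 108, 110, 115, 118, 102, 88, 84, 92, 127, 127, 127]
rows 306..324
336 [21, 29, 88, 108, 110, 110, 111, 109, 109, 106, 115, 206, 104, 83, 98, 226, 220, 217, 219]
340 [50, 49, 43, 43, 91, 98, 84, 111, 109, 116, 204, 217, 89, 91, 158, 223, 219, 218, 218]
344 [86, 97, 96, 84, 99, 111, 90, 102, 111, 110, 105, 94, 89, 98, 226, 220, 217, 219, 218]
348 [16, 23, 29, 79, 110, 111, 112, 112, 113, 114, 119, 87, 94, 194, 223, 218, 218, 218, 219]
352 [61, 116, 116, 111, 110, 111, 111, 111, 112, 110, 87, 88, 97, 125, 141, 223, 219, 218, 218]
```

View pics/z8.png

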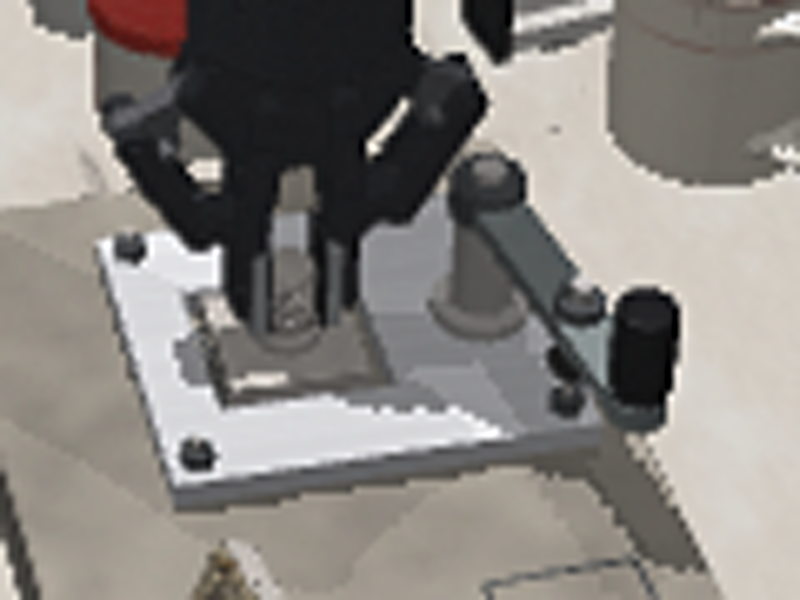

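The final view shows the plate sunk in the window, with a front gap of about 2.45 px (2.43 expected) and x gaps of about 2.5 and 3.1 px. The only force is its own weight. Handing in.

```bash
python3 -c "
from station import *
print(sign_off())"
```

```text
the job is handed in; nothing more can be done
None
```

The job is handed in: the hold-down arm is swung about 1.5 rad aside, and the clean pull head is held by its stud in the window, level, square to about 0.02 rad, centred to about 1 mm and about 6 mm above the concrete (estimated from the cameras, give or take 1–2 mm), with no contact force showing.

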